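Dip the damper of the counter scale and show the gauge

TASK

Check the damper of the blue counter scale with its gauge rod, which lies wiped clean on the blotter. Slide the rod down the slanting neck at the side of the scale until its collar stops on the mouth of the neck, draw it right out again, and hold it level, with its tip over the blotter and about a hand's breadth above it, so that it can be read. Finish still holding it there, quite still; do not set it down, and leave the coin tray, the date stamp and the parcel weights where they are.

Things in the scene. Friction and masses are not known exactly. Their poses are not given: they have to be found in the camera images.
- gauge: gauge rod, about 0.12 kg, lying flat and loose on the blotter. Along its x: black grip, 24 mm square, 75 mm long (x -37.5 to 37.5); stem 14 mm dia.; steel collar 24 mm dia. (x 47.5 to 53.5); plain rod 8 mm dia., round end (to x 158.5). Origin: centre of the grip, on the rod's axis, at first 16 mm above the counter; +x points to the tip, z up as it lies.
- gauge_collar (a point): centre of the collar's stop face, the side towards the tip, on the rod's axis, 53.5 mm from the grip's centre
- gauge_tip (a point): the very tip of the rod, 158.5 mm from the grip's centre and 105 mm from the collar's stop face
- neck: steel tube (neck) slanting out of the scale's left side 40 degrees above the horizontal, fixed. Origin: centre of its mouth, 115 mm above the counter; z points out of the mouth along the tube (up, away from the scale): the rod goes in along -z. Bore 13 mm, flaring over the last 12 mm to 18 mm; rim 24 mm outside. 125 mm deep: the collar stops before the tip meets anything.
- scale: blue metal counter scale, fixed. Origin under the middle of its casing on the counter, z up. Casing 300 (x) by 320 mm (y), 92 mm high; platform on it up to 107 mm high; dial head at the back (x 87 to 143, y -95 to 95 mm), up to 240 mm high. The neck leaves the +y side, pointing to +y and up, and stands 81 mm out; centre of its mouth at x -40, y 222, z 115 mm.
- blotter: flat cream paper blotter on a card backing, fixed to the counter, 180 mm (x) by 240 mm (y), 4 mm thick. Origin at the centre of its underside, z up.
- coin_tray: chrome coin tray, 110 (x) x 150 (y) x 28 mm, loose on the counter. Origin at the centre of its underside. Leave alone.
- stamp: date stamp with a tan rubber foot, 38 x 52 mm, 97 mm tall, loose. Origin at the centre of its underside. Leave alone.
- weight0: lowest disc of a loose stack of three steel parcel weights, 72 mm dia., 22 mm tall; the whole stack is 72 mm tall. Origin at the centre of its underside. Leave alone.
- weight1: middle disc of the stack, 58 mm dia., 18 mm tall. Origin at the centre of its underside. Leave alone.
- weight2: top disc of the stack, 44 mm dia., 14 mm tall with an 18 mm knob. Origin at the centre of its underside. Leave alone.
Not all that is in view belongs to the job. There is more than one size of the gauge; the one meant has the size given above.

How it is judged:
By the outcome, as a careful person would: the job done as asked, in the order asked, and still so for the second after the job is handed in, while the arm keeps its last pose, push and grip.
It also fails if it takes over 54 s, if anything falls off the work surface, if the arm or the gripper's body presses on something with over 40 N, if the wrist force passes 120 N, or if a joint passes its speed limit or range.

ROBOT

A 6-joint arm with a two-finger parallel gripper is mounted at the origin on the work surface. World frame = base frame: x ahead of the robot, y to its left, z up, the work surface at z = 0. Lengths are in m, angles in rad, forces in N, time in s.
With the tool pointing down it reaches from about 0.35 to 0.975 m from the base axis. Payload 4.9 kg.
Tool frame: the origin (TCP) lies midway between the tips of the shut fingers; the grasp point (between the pads) lies 19 mm behind it; z points along the fingers, y is the line along which they close (so a half turn about z gives the same grasp; the last joint's range is limited). The gripper opens to 85 mm and grips with 20 to 120 N. Pads are 22 mm wide; open, the fingers measure 114 mm over their backs; the gripper's body (76 mm by 85 mm) begins 54 mm behind the grasp point. The pads swing forward as they close: fully open they stand 13 mm farther back than shut.
Start: joints at [1.12, 0.053, 1.613, -0, 1.476, -0.119], TCP at [0.204, 0.591, 0.199] pointing down, gripper open.
Joint ranges: [-3.01, 3.01], [-1.01, 2.22], [0.06, 2.58], [-1.02, 4.17], [0.09, 2.62], [-3.14, 3.14]. Speed limits (rad/s): [2.57, 2.57, 3.14, 3.14, 3.14, 3.14].

INTERFACE

Orientations are given as a unit quaternion [w, x, y, z].
In Python, from plant import manip gives the robot as it stands.
- The arm moves only by the tool carry_out, never from a script. Its argument "moves" is a list of rows, each a list of 7 numbers: the opening, from 0 (shut) to 1 (fully open), then the shift along the tool's x, y, z normalised to -1 to 1, where 1 is 0.4 m, then the turn, a rotation vector about the tool's x, y, z normalised to -1 to 1, where 1 is 0.5 rad. In form: [[grip, dx, dy, dz, rx, ry, rz], ...]. A call has 1 to 8 rows; each row is the pose to reach, as a shift and turn from the pose commanded when the call began, along the tool's axes at that moment; what a row does not reach only later rows make up. A row lasts 1/12 s, in which the tool goes at most 41.7 mm and 7.16 degrees, less where a joint would pass 70% of its speed; a pose out of reach is approached as far as the arm can. A call with a number of a shift or a turn outside -1 to 1 is refused whole. A call with a gripper value outside its range is refused whole. The fingers move at their own pace and stop on an object; the grip force is fixed at half the most. Time passes only in rows, so rows that repeat a pose let the fingers close. It gives the time, the measured TCP pose, the force and the opening at its end, in the units of the state.
- manip.state(): the state, without advancing time (a new reading comes with each control period).
- manip.grab_frame(name): name is "side" or "top"; returns the picture (384x512x3 uint8, red, green, blue); there is no depth.
- manip.camera_info(name): a dict with "intrinsics" (3x3 intrinsics, pixels), "extrinsics" (4x4, takes a point from world to camera coordinates). Camera axes: x right, y down, z forward; pixel columns grow to the right and rows downward; lengths in m; the calibration is good to about 2 mm. A picture is of the moment at which its call begins. camera_info takes no time and is no camera call.
- manip.job_done(): hands the job in, once; it reports no verdict.
The state is a dict: "time": time; "joint_pos": joint angles; "joint_vel": joint speeds; "joint_efforts": joint torques, N m; "tool_pos": TCP position; "tool_rot": TCP orientation; "contact_force": force on the tool from outside, world axes, zero at the start; "ft_torque": the same for the moment, N m; "gripper_width": opening from 0.0 (shut) to 1.0 (fully open).
Only numpy, scipy, OpenCV 4.12 (cv2) and the standard library are available. Lean on these libraries where they do the work, as an engineer would, in place of code of your own. Each camera call takes 0.05 s, during which the arm holds its last target. There are 200 camera calls.

## Working session

There is one attempt and no reset: what is moved stays moved. The work goes in short steps, Python scripts to look and compute and a tool call to move; the robot and the scene stay as the last step left them, time stands still between calls to the robot, and variables do not carry over. Pictures are saved under pics/ and viewed, on a budget of 10 in all, crops included, one or two more only if the job needs it, and the job is handed in when it is done.

Besides the shell and the picture viewer there is one more tool, called after "Emit:" as name([rows], argument=value, ...), one row to a line, values as JSON. carry_out: Moves the arm, as the interface text tells. Scaled input: -1 to 1 covers 0.4 m each way for a shift and 0.5 rad each way for a turn. Its arguments: {"type":"object","properties":{"moves":{"type":"array"}},"required":["moves"]}

```bash
ls; mkdir -p pics; python3 - <<'E'
from plant import manip
import cv2,numpy as np
for n in("side","top"):
    f=manip.grab_frame(n); cv2.imwrite(f"pics/{n}0.png",cv2.cvtColor(f,cv2.COLOR_RGB2BGR))
    c=manip.camera_info(n); print(n,np.round(c["intrinsics"],1).tolist(),np.round(c["extrinsics"],4).tolist())
a=cv2.imread("pics/side0.png");b=cv2.imread("pics/top0.png")
print(manip.state())
E
```

```text
pics
side [[427.6, 0.0, 260.1], [0.0, 427.6, 190.6], [0.0, 0.0, 1.0]] [[0.876, -0.4821, 0.0122, -0.4369], [-0.243, -0.4631, -0.8523, 0.2725], [0.4166, 0.7437, -0.5229, 0.7479], [0.0, 0.0, 0.0, 1.0]]
top [[445.8, 0.0, 262.8], [0.0, 445.8, 189.9], [0.0, 0.0, 1.0]] [[-0.0077, -0.9999, -0.0074, 0.1131], [-0.9828, 0.0089, -0.1842, 0.5783], [0.1843, 0.0059, -0.9829, 1.2254], [0.0, 0.0, 0.0, 1.0]]
{'time': 0.1, 'joint_pos': array([ 1.12001253e+00,  5.32823130e-02,  1.61415508e+00, -9.69433045e-06,
        1.47596948e+00, -1.19011229e-01]), 'joint_vel': array([-0.0006605 , -0.00072485, -0.00595904,  0.00071335, -0.00150739,
       -0.00013763]), 'joint_efforts': array([ 4.62145017e-04, -3.94901562e+01, -3.71363282e+01, -9.20592038e-05,
        3.87464082e-03, -1.56301434e-05]), 'tool_pos': array([0.2033146 , 0.59035731, 0.19749225]), 'tool_rot': array([-2.50321283e-04,  1.65125987e-01,  9.86272065e-01, -8.71901755e-04]), 'contact_force': array([-0.50814434, -0.23646167, -0.05667324]), 'ft_torque': array([-0.00625563,  0.00319083, -0.01373074]), 'gripper_width': 1.005588616946349}
```

View pics/top0.png

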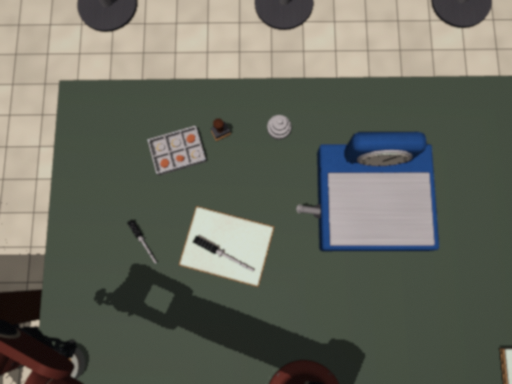

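View pics/side0.png

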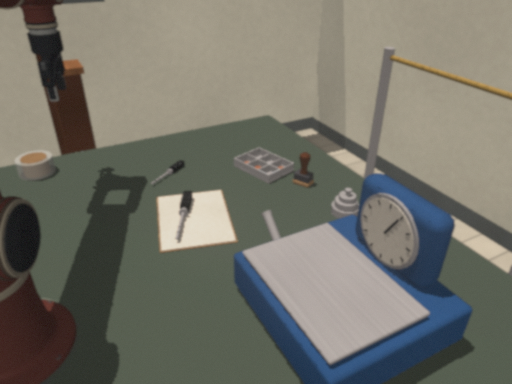

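Top view: there are two gauges. One lies on the blotter (grip (205,243), tip (254,269)) and one on the bare counter (grip (134,228), tip (156,262)). The one on the blotter fits the description by place and appears longer. Neck mouth is near (299,209), scale at (380,200). I'll confirm the gauge in a crop and measure.

```bash
cat > h.py <<'E'
from plant import manip
import cv2,numpy as np
from scipy.spatial.transform import Rotation as R
def cam(n):
    c=manip.camera_info(n); return np.array(c["intrinsics"]),np.array(c["extrinsics"])
def ray(n,uv):
    K,E=cam(n); d=E[:3,:3].T@np.linalg.inv(K)@[*uv,1]; return -E[:3,:3].T@E[:3,3],d
def atz(n,uv,z):
    o,d=ray(n,uv); return o+d*(z-o[2])/d[2]
def proj(n,P):
    K,E=cam(n); p=K@(E[:3,:3]@np.array(P)+E[:3,3]); return p[:2]/p[2]
def rot(s): q=s["tool_rot"]; return R.from_quat([q[1],q[2],q[3],q[0]])
def crop(n,x0,y0,x1,y1,k,name):
    f=cv2.cvtColor(manip.grab_frame(n),cv2.COLOR_RGB2BGR)[y0:y1,x0:x1]
    cv2.imwrite(name,cv2.resize(f,None,fx=k,fy=k,interpolation=cv2.INTER_CUBIC))
E
python3 - <<'E'
from h import *
a=cv2.imread("pics/top0.png")
A=cv2.resize(a[190:290,120:280],None,fx=5,fy=5,interpolation=cv2.INTER_CUBIC)
cv2.imwrite("pics/c1.png",A)
B=cv2.resize(a[120:260,290:445],None,fx=4,fy=4,interpolation=cv2.INTER_CUBIC)
cv2.imwrite("pics/c2.png",B)
E
```

```text
(no output)
```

View pics/c1.png

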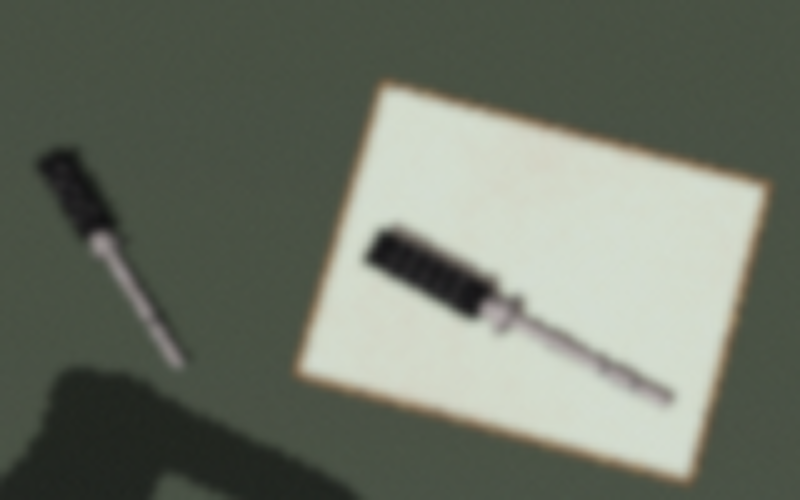

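View pics/c2.png

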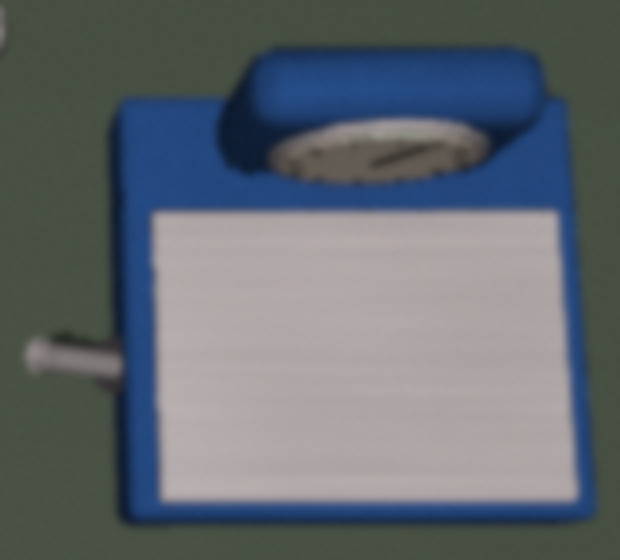

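The blotter gauge shows a collar (crop (511,312)) and the longer rod, with its tip at (672,398). The other one has no collar step and is shorter. In the scale crop the casing's top corners are about (120,99), (566,100), (596,519), (126,522), and the neck mouth about (37,355).

```bash
python3 - <<'E'
from h import *
from scipy.optimize import least_squares
f=lambda c,k,x,y:((c[0]+.5)/k-.5+x,(c[1]+.5)/k-.5+y)
g=lambda c:f(c,5,120,190); s=lambda c:f(c,4,290,120)
for n,c,z in(("grip",(433,273),.022),("back",(380,245),.022),("collar",(511,312),.016),("tip",(672,398),.016),("oback",(58,158),.015),("otip",(180,365),.01)):
    print(n,np.round(atz("top",g(c),z),4))
a,b=[atz("top",g(c),.016) for c in((511,312),(672,398))];print("collar-tip",np.linalg.norm(a-b))
bl=np.array([atz("top",g(c),.004) for c in((385,83),(769,184),(692,480),(297,375))]);print("blot",np.round(bl,3).tolist(),bl.mean(0))
cs=[(120,99),(566,100),(596,519),(126,522)]; L=[(.15,.16,.092),(.15,-.16,.092),(-.15,-.16,.092),(-.15,.16,.092)]
W=np.array([atz("top",s(c),.092) for c in cs]);print(np.round(W,3).tolist())
def T(p,l): return R.from_euler("z",p[2]).apply(l)+[p[0],p[1],0]
r=least_squares(lambda p:(T(p,L)-W).ravel(),[.6,-.2,0]);p=r.x;print("scale",p,np.round(T(p,L)-W,3).tolist())
m=T(p,[[-.04,.222,.115]])[0];print("mouth",m,"by px",atz("top",s((37,355)),.115),proj("top",m),s((37,355)),"side",proj("side",m))
E
python3 -c "
import cv2;a=cv2.imread('pics/side0.png')[180:380,225:475];cv2.imwrite('pics/c3.png',cv2.resize(a,None,fx=3,fy=3,interpolation=2))"
```

```text
grip [0.4275 0.2728 0.022 ]
back [0.4439 0.3037 0.022 ]
collar [0.4052 0.2282 0.016 ]
tip [0.3556 0.1355 0.016 ]
oback [0.4968 0.4945 0.015 ]
otip [0.3767 0.4198 0.01  ]
collar-tip 0.10509327384306068
blot [[0.541, 0.305, 0.004], [0.479, 0.078, 0.004], [0.309, 0.125, 0.004], [0.371, 0.353, 0.004]] [0.42503198 0.21536811 0.004     ]
[[0.702, -0.054, 0.092], [0.698, -0.369, 0.092], [0.404, -0.367, 0.092], [0.404, -0.049, 0.092]]
scale [ 0.55207793 -0.20968724 -0.00970789] [[0.002, 0.003, -0.0], [0.002, -0.002, -0.0], [-0.003, -0.001, -0.0], [-0.001, 0.001, -0.0]]
mouth [0.51423494 0.01269061 0.115     ] by px [0.5159559  0.01064787 0.115     ] [298.13465694 209.01106068] (298.875, 208.375) side [264.28984116 211.12300403]
```

View pics/c3.png

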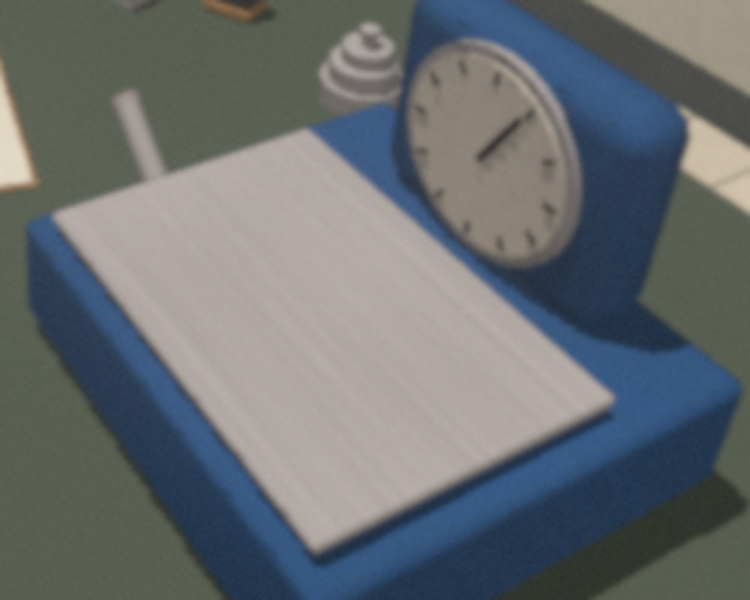

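Side crop: the neck mouth is at about (125,95), so full-image (266.7,211.7). That is within about 2 px of the prediction. The gauge's 105 mm collar–tip length matches the description, so the gauge on the blotter is confirmed. Next I'll write a planner that computes the moves.

```bash
cat >> h.py <<'E'
def plan(P,Rt=None):
    "shift and turn, normalised, from the measured pose to P, Rt"
    s=manip.state(); r=rot(s); d=r.inv().apply(np.array(P)-s["tool_pos"])/.4
    w=(r.inv()*Rt).as_rotvec()/.5 if Rt is not None else np.zeros(3)
    print("t",round(s["time"],2),"pos",np.round(s["tool_pos"],4),"shift",np.round(d,4),"turn",np.round(w,4),"w",round(s["gripper_width"],3),"F",np.round(s["contact_force"],1),"q",np.round(s["joint_pos"],2))
def frame(rod,z):
    "tool rotation with z along z, rod direction = -tool x... y=z x x"
    x=-np.array(rod)/np.linalg.norm(rod); z=np.array(z)/np.linalg.norm(z); z=z-x*(x@z); z/=np.linalg.norm(z)
    return R.from_matrix(np.c_[x,np.cross(z,x),z])
E
python3 - <<'E'
from h import *
from scipy.optimize import least_squares
F=frame([-.468,-.884,0],[0,0,-1]); print(np.round(F.as_matrix(),3))
plan([.429,.274,.12],F)
u=dict(top=(298.9,208.4),side=(266.7,211.7))
r=least_squares(lambda p:np.r_[[proj(n,[p[0],p[1],.115])-u[n] for n in u]].ravel(),[.51,.01]);print(r.x,r.fun)
r=least_squares(lambda p:np.r_[[proj(n,p)-u[n] for n in u]].ravel(),[.51,.01,.115]);print(r.x,r.fun)
E
```

```text
[[ 0.468  0.884  0.   ]
 [ 0.884 -0.468  0.   ]
 [ 0.     0.    -1.   ]]
t 0.1 pos [0.2033 0.5904 0.1975] shift [-0.7911 -0.5636  0.1946] turn [-3.0000e-03  2.8000e-03  3.4518e+00] w 1.006 F [-0.5 -0.2 -0.1] q [ 1.12  0.05  1.61 -0.    1.48 -0.12]
[0.51716405 0.00945845] [ 0.40417167 -0.47055123 -0.46748081 -0.18147091]
[0.517473   0.00986418 0.11398892] [ 0.22464932 -0.5282509  -0.44447837  0.07751575]
```

Emit:
carry_out([
  [1,-0.06,-0.04,0,0,0,0.12],
  [1,-0.13,-0.09,0,0,0,0.25],
  [1,-0.2,-0.14,0,0,0,0.38],
  [1,-0.27,-0.19,0,0,0,0.5],
  [1,-0.34,-0.24,0,0,0,0.65],
  [1,-0.41,-0.29,0,0,0,0.8],
  [1,-0.48,-0.34,0,0,0,0.9],
  [1,-0.55,-0.39,0,0,0,1.0],
])

```text
time: 0.77
tool_pos: [0.3611, 0.3701, 0.1981]
tool_rot: [-0.0, 0.405, 0.914, -0.0]
contact_force: [0.4, -0.1, -0.6]
gripper_width: 1.003
```

Emit:
carry_out([
  [1,0,0,0,0,0,0.2],
  [1,0,0,0,0,0,0.4],
  [1,0,0,0,0,0,0.6],
  [1,0,0,0,0,0,0.8],
  [1,0,0,0,0,0,1.0],
])

```text
time: 1.18
tool_pos: [0.3606, 0.3713, 0.198]
tool_rot: [-0.0, 0.62, 0.785, -0.001]
contact_force: [0.6, 0.5, 0.8]
gripper_width: 1.001
```

Emit:
carry_out([
  [1,0,0,0,0,0,0.2],
  [1,0,0,0,0,0,0.4],
  [1,0,0,0,0,0,0.6],
  [1,0,0,0,0,0,0.8],
  [1,0,0,0,0,0,1.0],
])

```text
time: 1.6
tool_pos: [0.3604, 0.3715, 0.1979]
tool_rot: [0.0, 0.795, 0.607, -0.001]
contact_force: [-0.4, -0.1, -1.0]
gripper_width: 0.998
```

```bash
python3 - <<'E'
from h import *
plan([.429,.274,.12],frame([-.468,-.884,0],[0,0,-1]))
E
```

```text
t 1.6 pos [0.3604 0.3715 0.1979] shift [-0.1899  0.2295  0.1949] turn [-0.0011  0.0019  0.442 ] w 0.998 F [-0.4 -0.1 -1. ] q [ 0.66 -0.21  1.86 -0.    1.49  0.92]
```

Emit:
carry_out([
  [1,-0.04,0.05,0.03,0,0,0.12],
  [1,-0.08,0.1,0.07,0,0,0.25],
  [1,-0.12,0.15,0.11,0,0,0.36],
  [1,-0.16,0.19,0.15,0,0,0.44],
  [1,-0.19,0.23,0.19,0,0,0.44],
  [1,-0.19,0.23,0.19,0,0,0.44],
  [1,-0.19,0.23,0.19,0,0,0.44],
])

```text
time: 2.18
tool_pos: [0.4293, 0.2736, 0.1211]
tool_rot: [-0.0, 0.856, 0.517, -0.002]
contact_force: [-1.0, -0.0, -0.7]
gripper_width: 0.998
```

```bash
python3 - <<'E'
from h import *
plan([.429,.274,.009],frame([-.468,-.884,0],[0,0,-1]))
f=[cv2.cvtColor(manip.grab_frame(n),cv2.COLOR_RGB2BGR) for n in("top","side")]
a=cv2.resize(f[0][190:300,160:290],(520,440),interpolation=2);b=cv2.resize(f[1][130:260,120:190+25],None,fx=3,fy=3,interpolation=2)
c=np.zeros((440,805,3),np.uint8);c[:,:520]=a;c[:390,520:]=b;cv2.imwrite("pics/d1.png",c)
E
```

```text
t 2.18 pos [0.4293 0.2736 0.1211] shift [ 0.0012 -0.0004  0.2803] turn [-0.0047  0.0046  0.0079] w 0.998 F [-1.  -0.  -0.7] q [ 0.42 -0.17  1.95  0.    1.36  0.9 ]
```

View pics/d1.png

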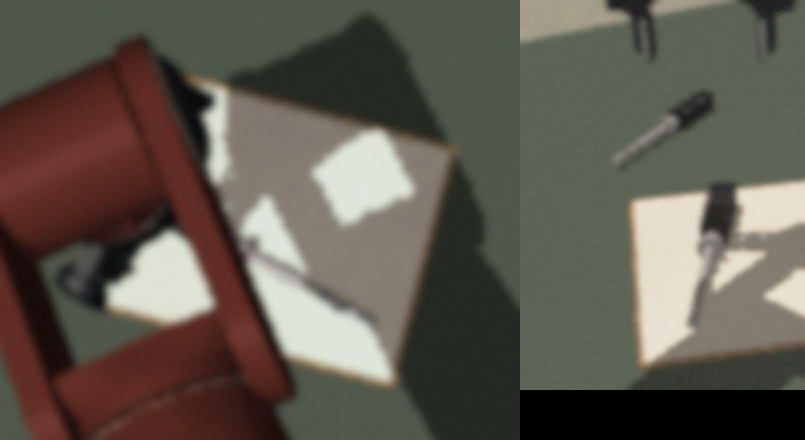

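The top view shows the gripper above the grip, hiding it, with the rod running out to its tip at crop (372,320). In the side crop the open fingers at (645,45) and (765,40) straddle the gauge's line at (715,210). Descending.

Emit:
carry_out([
  [1,0,0,0.05,0,0,0],
  [1,0,0,0.1,0,0,0],
  [1,0,0,0.15,0,0,0],
  [1,0,0,0.2,0,0,0],
  [1,0,0,0.24,0,0,0],
  [1,0,0,0.27,0,0,0],
  [1,0,0,0.28,0,0,0],
  [1,0,0,0.28,0,0,0],
])

```text
time: 2.95
tool_pos: [0.4294, 0.275, 0.0102]
tool_rot: [-0.0, 0.855, 0.519, -0.001]
contact_force: [-0.0, -0.6, -0.1]
gripper_width: 0.997
```

Emit:
carry_out([
  [0.6,0,0,0,0,0,0],
  [0.5,0,0,0,0,0,0],
  [0.4,0,0,0,0,0,0],
  [0.35,0,0,0,0,0,0],
  [0.3,0,0,0,0,0,0],
  [0.25,0,0,0,0,0,0],
  [0,0,0,0,0,0,0],
  [0,0,0,0,0,0,0],
])

```text
time: 3.62
tool_pos: [0.43, 0.2745, 0.0106]
tool_rot: [-0.0, 0.855, 0.518, -0.0]
contact_force: [-0.2, 0.9, -1.2]
gripper_width: 0.003
```

Emit:
carry_out([
  [0,0,0,0,0,0,0],
  [0,0,0,0,0,0,0],
  [0,0,0,0,0,0,0],
  [0,0,0,0,0,0,0],
  [0,0,0,0,0,0,0],
  [0,0,0,0,0,0,0],
])

```text
time: 4.12
tool_pos: [0.43, 0.2746, 0.0106]
tool_rot: [0.0, 0.855, 0.518, -0.0]
contact_force: [0.3, 0.8, 0.6]
gripper_width: 0.005
```

The gripper shut fully, so it missed or squeezed the gauge out. I'll look.

```bash
python3 - <<'E'
from h import *
f=[cv2.cvtColor(manip.grab_frame(n),cv2.COLOR_RGB2BGR) for n in("top","side")]
a=cv2.resize(f[0][190:300,160:290],(416,352),interpolation=2);b=cv2.resize(f[1][160:260,140:235],None,fx=4,fy=4,interpolation=2)
c=np.zeros((400,796,3),np.uint8);c[:352,:416]=a;c[:,416:]=b;cv2.imwrite("pics/d2.png",c)
for p in((.43,.2746,.0106),(.43,.2746,.05),(.429,.274,.016),(.429-.468*.1585,.274-.884*.1585,.016)):print((proj("side",p)-[140,160])*4+[416,0], proj("side",p),proj("top",p))
E
```

```text
[604.11073929 170.87605335] [187.02768482 202.71901334] [206.10565767 243.60561249]
[599.4052155  119.80577811] [185.85130387 189.95144453] [204.25485454 242.68705977]
[602.35623374 164.81323476] [186.58905843 201.20330869] [206.06022142 243.82851579]
[566.52767005 314.29704628] [177.63191751 238.57426157] [254.57247938 269.48024175]
```

View pics/d2.png

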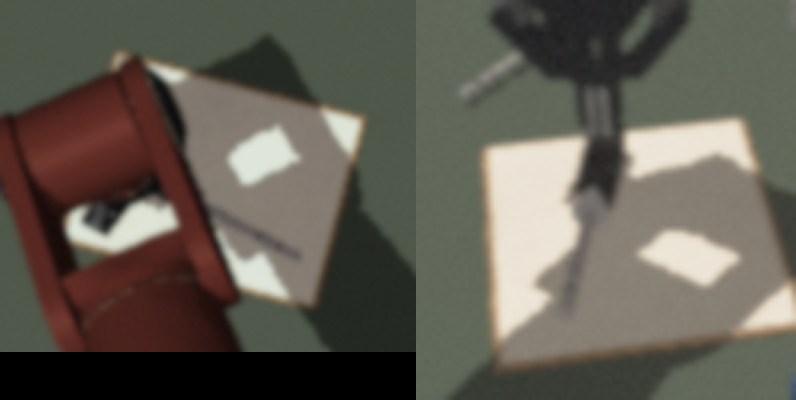

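```bash
python3 - <<'E'
from h import *
print("open tips mid seen 182.2,149.3:",[proj("side",(.4293,.2736,z)).round(1).tolist() for z in(.121,.134,.15,.165)])
print("shut tips seen",(600-416)/4+140,137/4+160,[proj("side",(.43,.2746,z)).round(1).tolist() for z in(.011,.028,.035,.045)])
f=[cv2.cvtColor(manip.grab_frame("side"),cv2.COLOR_RGB2BGR)][0]
cv2.imwrite("pics/d3.png",cv2.resize(f[170:245,160:220],None,fx=8,fy=8,interpolation=2))
E
```

```text
open tips mid seen 182.2,149.3: [[183.5, 165.9], [183.1, 161.3], [182.5, 155.5], [182.0, 150.0]]
shut tips seen 186.0 194.25 [[187.0, 202.6], [186.5, 197.1], [186.3, 194.9], [186.0, 191.6]]
```

View pics/d3.png

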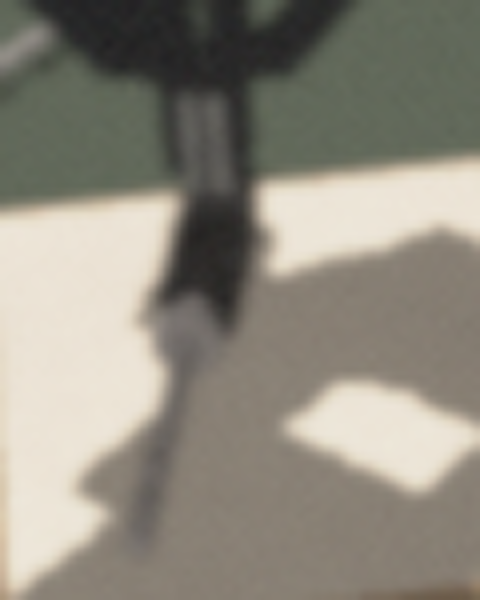

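The rod did not move, and the shut fingertips appear at (186,194). That is about 8 px above where the reported TCP projects, so the report is off either in height or along the viewing ray. The start pictures show the tool in both views, so I can check the offset there.

```bash
python3 - <<'E'
from h import *
P=np.array([.2033,.5904,.2105])
yv=np.array([.325,.946,0])*.0425
im=[]
for n,(x0,y0) in(("top",(10,310)),("side",(10,50))):
    a=cv2.imread(f"pics/{n}0.png")[y0:y0+74,x0:x0+90]; a=cv2.resize(a,None,fx=4.4,fy=4.4,interpolation=2)
    for off,c in((0,(0,255,0)),(.03,(0,255,255))):
        for s in(-1,1):
            p=proj(n,P+s*yv+[0,0,off]); print(n,off,s,p.round(1)); cv2.circle(a,tuple(int(v) for v in (p-[x0,y0]+.5)*4.4),4,c,1)
    im.append(a)
cv2.imwrite("pics/d4.png",np.hstack(im))
E
```

```text
top 0 -1 [ 77.1 341. ]
top 0 1 [ 44.3 329.1]
top 0.03 -1 [ 71.7 342.9]
top 0.03 1 [ 37.9 330.7]
side 0 -1 [ 57.5 111.7]
side 0 1 [ 64.4 100.7]
side 0.03 -1 [ 54.8 100.8]
side 0.03 1 [61.9 90.3]
```

View pics/d4.png

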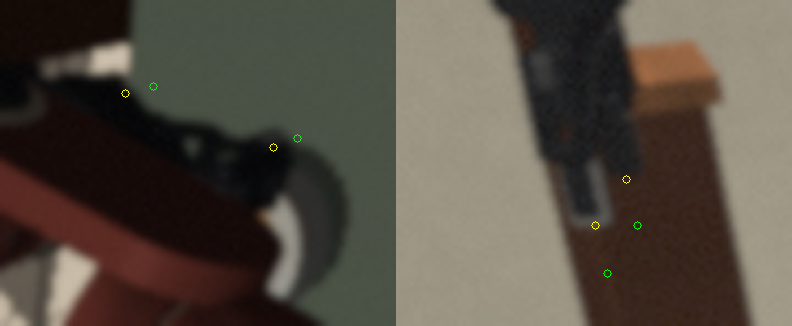

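Adding 30 mm of height puts the projection on the visible fingertip in the side view (596,226), and it fits the top view too. So the true tips stand about 26–30 mm higher than reported. I'll open and go further down, watching the force.

Emit:
carry_out([
  [1,0,0,0,0,0,0],
  [1,0,0,0,0,0,0],
  [1,0,0,0,0,0,0],
  [1,0,0,0,0,0,0],
  [1,0,0,0,0,0,0],
  [1,0,0,0.01,0,0,0],
  [1,0,0,0.03,0,0,0],
  [1,0,0,0.04,0,0,0],
])

```text
time: 4.93
tool_pos: [0.4294, 0.2743, -0.0066]
tool_rot: [-0.0, 0.855, 0.518, -0.001]
contact_force: [-0.7, 0.6, -0.1]
gripper_width: 1.004
```

Emit:
carry_out([
  [1,0,0,0.005,0,0,0],
  [1,0,0,0.01,0,0,0],
  [1,0,0,0.01,0,0,0],
])

```text
time: 5.18
tool_pos: [0.4295, 0.2744, -0.0102]
tool_rot: [-0.0, 0.855, 0.518, -0.001]
contact_force: [0.4, 0.3, -1.3]
gripper_width: 1.001
```

Emit:
carry_out([
  [1,0,0,0.005,0,0,0],
  [1,0,0,0.01,0,0,0],
  [1,0,0,0.01,0,0,0],
])

```text
time: 5.43
tool_pos: [0.4299, 0.2745, -0.0137]
tool_rot: [-0.0, 0.855, 0.518, -0.0]
contact_force: [-0.8, 0.2, -0.0]
gripper_width: 1.001
```

There is no contact even though the reported height is below the blotter, so the offset is confirmed. Closing.

Emit:
carry_out([
  [0.6,0,0,0,0,0,0],
  [0.5,0,0,0,0,0,0],
  [0.4,0,0,0,0,0,0],
  [0.3,0,0,0,0,0,0],
  [0.2,0,0,0,0,0,0],
  [0,0,0,0,0,0,0],
  [0,0,0,0,0,0,0],
  [0,0,0,0,0,0,0],
])

```text
time: 6.1
tool_pos: [0.4304, 0.2748, -0.0131]
tool_rot: [-0.0, 0.855, 0.518, 0.0]
contact_force: [-0.7, 0.1, 1.5]
gripper_width: 0.262
```

Emit:
carry_out([
  [0,0,0,0,0,0,0],
  [0,0,0,0,0,0,0],
  [0,0,0,0,0,0,0],
  [0,0,0,0,0,0,0],
])

```text
time: 6.43
tool_pos: [0.4304, 0.2748, -0.0131]
tool_rot: [-0.0, 0.855, 0.518, 0.0]
contact_force: [0.2, 1.0, 3.0]
gripper_width: 0.257
```

Gripped (opening 0.26, about 22 mm). Lift straight up and plan the standoff pose.

Emit:
carry_out([
  [0,0,0,-0.02,0,0,0],
  [0,0,0,-0.06,0,0,0],
  [0,0,0,-0.12,0,0,0],
  [0,0,0,-0.18,0,0,0],
  [0,0,0,-0.25,0,0,0],
  [0,0,0,-0.32,0,0,0],
  [0,0,0,-0.39,0,0,0],
  [0,0,0,-0.45,0,0,0],
])

```text
time: 7.1
tool_pos: [0.4296, 0.2743, 0.1683]
tool_rot: [0.0, 0.855, 0.518, -0.0]
contact_force: [-0.7, -0.2, -0.7]
gripper_width: 0.256
```

```bash
cat >> h.py <<'E'
M=np.array([.516,.011,.115]); D=R.from_euler("z",-.01).apply([0,-np.cos(np.radians(40)),-np.sin(np.radians(40))])
FI=frame(D,[0,0,-1]); OFF=np.array([0,0,.029])
def at(out):  # reported TCP for tip 'out' m outside the mouth
    return M-D*(.1585+out)+FI.apply(OFF)
E
python3 - <<'E'
from h import *
plan(at(.05),FI); print(at(.05))
E
```

```text
t 7.1 pos [0.4296 0.2743 0.1683] shift [-0.0863  0.2936 -0.1462] turn [ 0.329   1.3702 -0.9032] w 0.256 F [-0.7 -0.2 -0.7] q [ 0.42 -0.21  1.91 -0.    1.44  0.9 ]
[0.51778358 0.18935219 0.22680593]
```

Emit:
carry_out([
  [0,-0.01,0.03,-0.03,0.02,0.08,-0.06],
  [0,-0.02,0.07,-0.06,0.04,0.17,-0.11],
  [0,-0.03,0.11,-0.09,0.06,0.26,-0.17],
  [0,-0.04,0.15,-0.12,0.08,0.35,-0.23],
  [0,-0.05,0.18,-0.15,0.1,0.44,-0.28],
  [0,-0.06,0.21,-0.18,0.12,0.52,-0.34],
  [0,-0.07,0.25,-0.2,0.14,0.6,-0.4],
  [0,-0.08,0.29,-0.2,0.16,0.69,-0.45],
])

```text
time: 7.77
tool_pos: [0.5189, 0.192, 0.2491]
tool_rot: [-0.122, 0.778, 0.603, 0.128]
contact_force: [0.6, -0.3, -1.4]
gripper_width: 0.259
```

```bash
python3 - <<'E'
from h import *
plan(at(.05),FI)
E
```

```text
t 7.77 pos [0.5189 0.192  0.2491] shift [-0.026   0.001   0.0497] turn [ 0.1742  0.6763 -0.444 ] w 0.259 F [ 0.6 -0.3 -1.4] q [ 0.02 -0.24  1.84  0.35  1.49  0.25]
```

Emit:
carry_out([
  [0,0,0,0,0.03,0.11,-0.07],
  [0,-0.01,0,0.01,0.06,0.22,-0.15],
  [0,-0.01,0,0.01,0.09,0.34,-0.22],
  [0,-0.02,0,0.02,0.12,0.46,-0.3],
  [0,-0.02,0,0.03,0.15,0.57,-0.37],
  [0,-0.026,0,0.04,0.174,0.676,-0.444],
  [0,-0.026,0,0.05,0.174,0.676,-0.444],
  [0,-0.026,0,0.05,0.174,0.676,-0.444],
])

```text
time: 8.43
tool_pos: [0.5154, 0.1896, 0.2221]
tool_rot: [-0.242, 0.67, 0.659, 0.24]
contact_force: [0.6, -0.2, -1.6]
gripper_width: 0.26
```

```bash
python3 - <<'E'
from h import *
plan(at(.05),FI)
im=[]
for n,(x0,y0,x1,y1) in(("top",(220,160,320,260)),("side",(200,130,300,230))):
    f=cv2.cvtColor(manip.grab_frame(n),cv2.COLOR_RGB2BGR);cv2.imwrite(f"pics/e_{n}.png",f)
    im.append(cv2.resize(f[y0:y1,x0:x1],None,fx=4,fy=4,interpolation=2))
    print(n,[((proj(n,p)-[x0,y0]+.5)*4).round(0).tolist() for p in(M,M-D*.05,M-D*.155)])
cv2.imwrite("pics/e1.png",np.hstack(im))
E
```

```text
t 8.43 pos [0.5154 0.1896 0.2221] shift [ 0.0073  0.0058 -0.0094] turn [-0.0086  0.0064 -0.0164] w 0.26 F [ 0.6 -0.2 -1.6] q [-0.16 -0.18  1.92  0.68  1.54 -0.22]
top [[317.0, 195.0], [262.0, 188.0], [138.0, 172.0]]
side [[264.0, 327.0], [230.0, 242.0], [164.0, 71.0]]
```

View pics/e1.png

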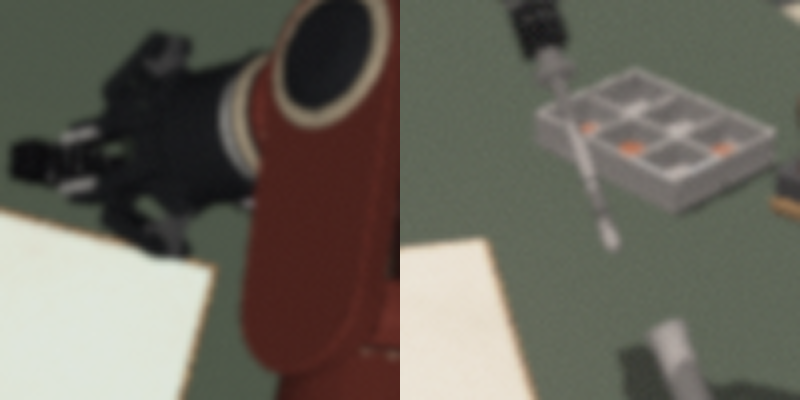

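Top view: the arm hides the rod, with the grip's back end at crop (12,160). Side view: collar (155,65), tip (212,245) and neck mouth (267,328) in that half's coordinates. I'll compare these with the prediction from the measured pose.

```bash
python3 - <<'E'
from h import *
s=manip.state(); r=rot(s); x=-r.as_matrix()[:,0]; print("rod dir",x.round(4),"D",D.round(4), s["tool_pos"].round(4))
for nm,g in(("A",s["tool_pos"]-r.apply(OFF)),("B",s["tool_pos"]+[0,0,.029])):
  for n,o in(("top",(220,160)),("side",(200,130))):
    print(nm,n,[((proj(n,g+x*l)-o+.5)*4).round(0).tolist() for l in(-.0375,.0505,.1585)])
E
```

```text
rod dir [-0.012  -0.7679 -0.6404] D [-0.0077 -0.766  -0.6428] [0.5163 0.1902 0.2244]
A top [[16.0, 160.0], [133.0, 175.0], [261.0, 192.0]]
A side [[106.0, -67.0], [158.0, 70.0], [226.0, 246.0]]
B top [[-17.0, 158.0], [102.0, 173.0], [233.0, 191.0]]
B side [[92.0, -88.0], [144.0, 46.0], [211.0, 220.0]]
```

Hypothesis A (offset along the tool axis) fits, but the tip looks about 3 px left of the prediction. I'll measure the rod's centreline numerically.

```bash
python3 - <<'E'
from h import *
a=cv2.imread("pics/e_side.png").astype(float); w=a[:,:,2]-a[:,:,1]  # R-G
s=manip.state(); r=rot(s); x=-r.as_matrix()[:,0]; g=s["tool_pos"]-r.apply(OFF)
L=np.linspace(.03,.16,300); pr=np.array([proj("side",g+x*l) for l in L])
nk=np.array([proj("side",M+D*l) for l in np.linspace(0,.07,100)])
for rows,c,src in((range(144,194,2),None,pr),(range(211,226,2),None,nk)):
  o=[]
  for y in rows:
    px=np.interp(y,src[:,1],src[:,0]); cols=np.arange(int(px)-9,int(px)+9); v=w[y,cols]; v=np.clip(v-np.median(w[200,215:240])-4,0,None)
    o.append((y,round(px,1),round((cols*v).sum()/max(v.sum(),1e-6),1),int(v.sum()),int((v>3).sum())))
  print(o)
E
```

```text
[(144, np.float64(237.9), np.float64(237.0), 40, 7), (146, np.float64(238.7), np.float64(238.8), 44, 8), (148, np.float64(239.5), np.float64(238.0), 39, 7), (150, np.float64(240.3), np.float64(237.9), 31, 5), (152, np.float64(241.0), np.float64(243.1), 33, 6), (154, np.float64(241.8), np.float64(244.5), 63, 10), (156, np.float64(242.6), np.float64(244.0), 85, 13), (158, np.float64(243.4), np.float64(242.3), 113, 18), (160, np.float64(244.1), np.float64(244.6), 192, 18), (162, np.float64(244.9), np.float64(245.2), 261, 18), (164, np.float64(245.7), np.float64(244.6), 144, 18), (166, np.float64(246.4), np.float64(246.5), 143, 18), (168, np.float64(247.2), np.float64(248.6), 148, 17), (170, np.float64(248.0), np.float64(249.0), 95, 13), (172, np.float64(248.8), np.float64(249.8), 80, 12), (174, np.float64(249.5), np.float64(251.3), 61, 10), (176, np.float64(250.3), np.float64(252.0), 40, 7), (178, np.float64(251.1), np.float64(250.0), 23, 2), (180, np.float64(251.9), np.float64(248.9), 14, 3), (182, np.float64(252.6), np.float64(250.0), 11, 1), (184, np.float64(253.4), np.float64(250.7), 17, 3), (186, np.float64(254.2), np.float64(251.1), 27, 3), (188, np.float64(254.9), np.float64(251.7), 31, 4), (190, np.float64(255.7), np.float64(252.4), 29, 4), (192, np.float64(256.3), np.float64(252.9), 9, 1)]
[(211, np.float64(265.4), np.float64(267.6), 39, 6), (213, np.float64(266.1), np.float64(266.7), 71, 10), (215, np.float64(266.8), np.float64(266.9), 75, 9), (217, np.float64(267.6), np.float64(267.8), 81, 10), (219, np.float64(268.4), np.float64(268.5), 83, 10), (221, np.float64(269.2), np.float64(268.7), 67, 10), (223, np.float64(270.0), np.float64(269.6), 59, 9), (225, np.float64(270.7), np.float64(270.7), 54, 8)]
```

```bash
python3 - <<'E'
from h import *
a=cv2.cvtColor(cv2.imread("pics/e_top.png"),cv2.COLOR_BGR2GRAY).astype(float)
s=manip.state(); r=rot(s); X,Y,Z=r.as_matrix().T; g=s["tool_pos"]-r.apply(OFF)
for c in range(221,236):
    v=np.clip(62-a[190:218,c],0,None); print(c,round((np.arange(190,218)*v).sum()/max(v.sum(),1e-6),2),int(v.sum()),end=" | ")
print(a[190:218,226].astype(int))
for l in(-.0375,-.02,0):
  print(l,[proj("top",g-X*l+Y*y-Z*.012).round(1).tolist() for y in(-.012,.012)],[proj("top",g-X*l+Y*y+Z*.012).round(1).tolist() for y in(-.012,.012)])
E
```

```text
221 0.0 0 | 222 200.44 79 | 223 200.06 270 | 224 199.87 385 | 225 199.86 424 | 226 199.89 445 | 227 199.97 455 | 228 199.94 477 | 229 200.05 486 | 230 200.2 482 | 231 200.19 434 | 232 200.21 369 | 233 200.4 367 | 234 200.48 370 | 235 200.5 329 | [ 83  83  83  77  61  39  22  16  15  15  14  17  15  15  24  46  68  79
  82  84  84  83  85  99 141 187 213 221]
-0.0375 [[226.2, 203.8], [226.4, 193.7]] [[220.5, 205.0], [220.7, 195.1]]
-0.02 [[232.3, 204.5], [232.5, 194.6]] [[226.5, 205.7], [226.7, 195.9]]
0 [[239.1, 205.4], [239.3, 195.5]] [[233.3, 206.5], [233.4, 196.8]]
```

Top view agrees with the prediction to under 1 mm at the grip. The side view suggests the rod may have tilted a few degrees in the grip. I'll bring the rod level near the blotter, where both cameras can see it, and measure.

```bash
python3 - <<'E'
from h import *
plan([.45,.27,.2],frame([0,-1,0],[0,0,-1]))
E
```

```text
t 8.53 pos [0.5163 0.1902 0.2244] shift [ 0.1121 -0.1678  0.1738] turn [-1.0000e-04 -1.3901e+00 -2.6000e-02] w 0.257 F [-0.2  0.6 -1.9] q [-0.16 -0.18  1.91  0.69  1.54 -0.22]
```

Emit:
carry_out([
  [0,0.01,-0.02,0.01,0,-0.1,0],
  [0,0.03,-0.04,0.03,0,-0.2,0],
  [0,0.04,-0.06,0.05,0,-0.3,0],
  [0,0.06,-0.09,0.08,0,-0.4,0],
  [0,0.08,-0.12,0.11,0,-0.5,0],
  [0,0.1,-0.15,0.14,0,-0.6,-0.01],
  [0,0.11,-0.17,0.17,0,-0.7,-0.01],
  [0,0.11,-0.17,0.17,0,-0.8,-0.01],
])

```text
time: 9.2
tool_pos: [0.4472, 0.2703, 0.201]
tool_rot: [-0.104, 0.701, 0.698, 0.104]
contact_force: [0.1, 0.3, -2.2]
gripper_width: 0.261
```

Emit:
carry_out([
  [0,0,0,0,0,-0.1,0],
  [0,0,0,0,0,-0.2,0],
  [0,0,0,0,0,-0.3,0],
  [0,0,0,0,0,-0.4,0],
  [0,0,0,0,0,-0.5,-0.01],
  [0,0,0,0,0,-0.59,-0.01],
  [0,0,0,0,0,-0.59,-0.01],
  [0,0,0,0,0,-0.59,-0.01],
])

```text
time: 9.87
tool_pos: [0.4492, 0.2694, 0.2015]
tool_rot: [-0.001, 0.707, 0.707, 0.001]
contact_force: [0.7, 0.6, -1.9]
gripper_width: 0.256
```

```bash
python3 - <<'E'
from h import *
im=[]
s=manip.state(); r=rot(s); X,Y,Z=r.as_matrix().T; g=s["tool_pos"]-Z*.029
print(s["tool_pos"],-X)
for n in("top","side"):
    f=cv2.cvtColor(manip.grab_frame(n),cv2.COLOR_RGB2BGR);cv2.imwrite(f"pics/f_{n}.png",f)
    q=[proj(n,g-X*l) for l in(0,.0535,.1585)]; x0,y0=(np.mean(q[1:],0)-40).astype(int)
    a=cv2.resize(f[y0:y0+80,x0:x0+80],None,fx=5,fy=5,interpolation=2)
    for p in q[1:]: cv2.circle(a,tuple(int(v) for v in (p-[x0,y0]+.5)*5),3,(0,255,0),1)
    print(n,x0,y0,np.round(q,1).tolist()); im.append(a)
cv2.imwrite("pics/f1.png",np.hstack(im))
E
```

```text
[0.44921115 0.26939652 0.20153496] [-8.42439516e-04 -9.99996488e-01 -2.51267207e-03]
top 200 189 [[196.4, 229.7], [218.4, 229.5], [261.6, 229.2]]
side 165 101 [[188.3, 124.1], [196.7, 132.3], [215.3, 150.6]]
```

View pics/f1.png

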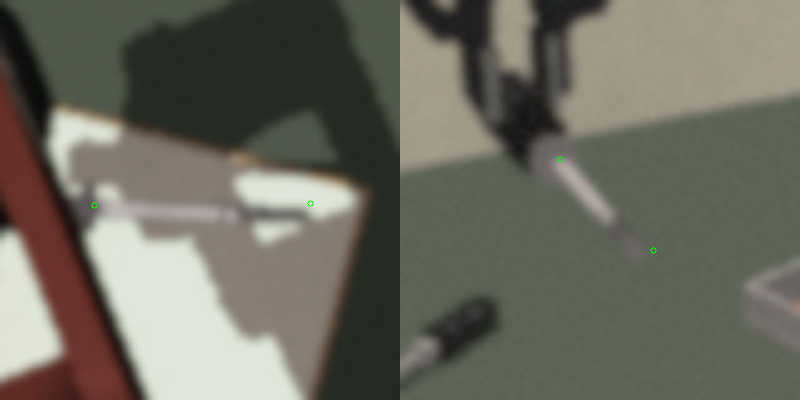

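Top: the rod runs from (100,208) to its tip at (303,213). Side: stop face about (157,159), tip about (248,258). Relative to the tool, the rod is yawed about 1.7° towards -x and drooping a little. I'll fit it.

```bash
python3 - <<'E'
from h import *
from scipy.optimize import least_squares
s=manip.state(); r=rot(s); X,Y,Z=r.as_matrix().T; p0=s["tool_pos"]
tri=lambda a,b:least_squares(lambda p:np.r_[proj("top",p)-a,proj("side",p)-b]*1.0,[.45,.15,.2])
t=tri((260.1,231.1),(214.1,152.1)); c=tri((217.9,229.9),(196.1,132.3))
for n,q in(("tip",t),("collar",c)): print(n,q.x.round(4),"res",q.fun.round(2),"in tool",r.inv().apply(q.x-p0).round(4))
print(np.linalg.norm(t.x-c.x))
# centroids: top, brightness-independent check
a=cv2.imread("pics/f_top.png").astype(float); sat=a[:,:,2]-a[:,:,1]
print([(x,round((np.arange(224,238)*np.clip(sat[224:238,x]-sat[224:238,x].min()-3,0,None)).sum()/np.clip(sat[224:238,x]-sat[224:238,x].min()-3,0,None).sum(),1)) for x in range(220,262,4)])
a=cv2.imread("pics/f_side.png").astype(float); w=np.clip(a[:,:,2]-a[:,:,1]+8,0,None)
o=[]
for y in range(134,154,2):
    cx=int(196.7+(y-132.3)*1.017)-1; cols=np.arange(cx-7,cx+8); v=w[y,cols]; o.append((y,round((cols*v).sum()/v.sum(),1),int(v.sum())))
print(o)
E
```

```text
tip [0.4464 0.1141 0.2255] res [ 0.21 -0.59 -0.54  0.08] in tool [-0.1542 -0.0025 -0.0248]
collar [0.4483 0.2171 0.2302] res [-0.01  0.02  0.02 -0.  ] in tool [-0.0512 -0.0009 -0.0292]
0.10310005418943739
[(220, np.float64(227.4)), (224, np.float64(227.4)), (228, np.float64(228.9)), (232, np.float64(229.7)), (236, np.float64(229.5)), (240, np.float64(nan)), (244, np.float64(nan)), (248, np.float64(233.5)), (252, np.float64(233.0)), (256, np.float64(234.5)), (260, np.float64(234.3))]
[(134, np.float64(195.8), 165), (136, np.float64(197.3), 145), (138, np.float64(199.8), 113), (140, np.float64(202.4), 101), (142, np.float64(204.4), 97), (144, np.float64(205.9), 85), (146, np.float64(207.3), 71), (148, np.float64(209.8), 71), (150, np.float64(211.1), 71), (152, np.float64(212.3), 54)]<stdin>:10: RuntimeWarning: invalid value encountered in scalar divide
```

```bash
cat >> h.py <<'E'
TIP=np.array([-.1545,-.003,-.0248]); V=np.array([-1,-.022,.043]); V/=np.linalg.norm(V)
ax=np.cross(V,[-1,0,0]); FI=FI*R.from_rotvec(ax/np.linalg.norm(ax)*np.arcsin(np.linalg.norm(ax)))
def at(out): return M-D*out-FI.apply(TIP)
E
python3 - <<'E'
from h import *
print(FI.apply(V),D); print(at(.04)); plan(at(.04),FI)
E
```

```text
[-0.00766032 -0.76600614 -0.64278761] [-0.00766032 -0.76600614 -0.64278761]
[0.51729879 0.17928051 0.21519951]
t 9.97 pos [0.4493 0.2684 0.2011] shift [-0.2222  0.1706 -0.0358] turn [-0.02    1.3062 -0.0275] w 0.261 F [-0.   0.2 -1. ] q [ 0.4  -0.2   1.84  0.    1.49  0.4 ]
```

Emit:
carry_out([
  [0,-0.02,0.02,-0.03,0,0.08,0],
  [0,-0.05,0.04,-0.06,0,0.16,0],
  [0,-0.08,0.06,-0.09,0,0.25,0],
  [0,-0.11,0.08,-0.11,0,0.34,0],
  [0,-0.14,0.1,-0.12,0,0.43,-0.01],
  [0,-0.17,0.13,-0.12,-0.01,0.52,-0.01],
  [0,-0.19,0.15,-0.12,-0.01,0.61,-0.01],
  [0,-0.2,0.17,-0.12,-0.01,0.7,-0.01],
])

```text
time: 10.63
tool_pos: [0.5179, 0.1862, 0.2491]
tool_rot: [-0.122, 0.696, 0.696, 0.127]
contact_force: [0.0, 0.8, -2.1]
gripper_width: 0.26
```

```bash
python3 - <<'E'
from h import *
plan(at(.04),FI)
E
```

```text
t 10.63 pos [0.5179 0.1862 0.2491] shift [-0.0454 -0.002   0.0736] turn [-0.0042  0.6041 -0.0214] w 0.26 F [ 0.   0.8 -2.1] q [ 0.01 -0.21  1.81  0.35  1.54 -0.  ]
```

Emit:
carry_out([
  [0,0,0,0,0,0.12,0],
  [0,-0.01,0,0.01,0,0.24,0],
  [0,-0.02,0,0.03,0,0.36,-0.01],
  [0,-0.03,0,0.04,0,0.48,-0.01],
  [0,-0.04,0,0.06,0,0.6,-0.02],
  [0,-0.045,-0.002,0.073,0,0.604,-0.02],
  [0,-0.045,-0.002,0.073,0,0.604,-0.02],
  [0,-0.045,-0.002,0.073,0,0.604,-0.02],
])

```text
time: 11.3
tool_pos: [0.5165, 0.1809, 0.215]
tool_rot: [-0.224, 0.666, 0.674, 0.229]
contact_force: [0.1, -0.4, -0.1]
gripper_width: 0.26
```

```bash
cat >> h.py <<'E'
def check(out):
    "rod centreline against the neck's in the side view"
    plan(at(out),FI); s=manip.state(); r=rot(s); t=s["tool_pos"]+r.apply(TIP); v=r.apply(V)
    print("tip from mouth: along",((t-M)@-D).round(4),"perp",((t-M)-((t-M)@D)*D).round(4),"dir err",(v-D).round(4))
    f=cv2.cvtColor(manip.grab_frame("side"),cv2.COLOR_RGB2BGR); cv2.imwrite("pics/last_side.png",f); a=f.astype(float); w=a[:,:,2]-a[:,:,1]
    bg=np.median(w[200,215:240])
    for src,rows in(([t-v*l for l in np.linspace(0,.12,200)],range(140,208,3)),([M+D*l for l in np.linspace(-.01,.06,200)],range(208,226,3))):
        q=np.array([proj("side",p) for p in src]); q=q[np.argsort(q[:,1])]
        for y in rows:
            if not q[0,1]<=y<=q[-1,1]: continue
            px=np.interp(y,q[:,1],q[:,0]); c=np.arange(int(px)-8,int(px)+10); u=np.clip(w[y,c]-bg-4,0,None)
            print((y,round(px,1),round((c*u).sum()/max(u.sum(),1e-6),1),int((u>3).sum())),end=" ")
        print()
E
python3 - <<'E'
from h import *
check(.04)
E
```

```text
t 11.3 pos [0.5165 0.1809 0.215 ] shift [-0.0029  0.0019 -0.0028] turn [-0.009   0.0057 -0.0011] w 0.26 F [ 0.1 -0.4 -0.1] q [-0.16 -0.18  1.91  0.64  1.53 -0.24]
tip from mouth: along 0.0412 perp [-0.0008  0.0005 -0.0006] dir err [-0.0008 -0.0019  0.0023]
(146, np.float64(239.4), np.float64(239.0), 3) (149, np.float64(240.6), np.float64(240.6), 5) (152, np.float64(241.7), np.float64(243.7), 11) (155, np.float64(242.9), np.float64(244.8), 14) (158, np.float64(244.1), np.float64(244.4), 18) (161, np.float64(245.2), np.float64(246.2), 18) (164, np.float64(246.4), np.float64(246.6), 17) (167, np.float64(247.6), np.float64(251.4), 18) (170, np.float64(248.8), np.float64(250.9), 13) (173, np.float64(249.9), np.float64(253.0), 11) (176, np.float64(251.1), np.float64(255.3), 8) (179, np.float64(252.3), np.float64(252.6), 0) (182, np.float64(253.5), np.float64(252.9), 2) (185, np.float64(254.6), np.float64(254.0), 1) (188, np.float64(255.8), np.float64(255.2), 2) (191, np.float64(257.0), np.float64(256.5), 4) 
(208, np.float64(264.1), np.float64(0.0), 0) (211, np.float64(265.3), np.float64(268.0), 5) (214, np.float64(266.5), np.float64(266.7), 9) (217, np.float64(267.6), np.float64(267.8), 9) (220, np.float64(268.8), np.float64(268.4), 8) (223, np.float64(270.0), np.float64(269.8), 7)
```

The rod and neck centrelines agree to about 0.5 px. Going in slowly along the axis.

Emit:
carry_out([
  [0,-0.02,0.001,-0.001,0,0,0],
  [0,-0.04,0.001,-0.001,0,0,0],
  [0,-0.06,0,0,0,0,0],
  [0,-0.08,0,0.001,0,0,0],
  [0,-0.1,0,0.002,0,0,0],
  [0,-0.115,-0.001,0.002,0,0,0],
  [0,-0.13,-0.001,0.003,0,0,0],
  [0,-0.13,-0.001,0.003,0,0,0],
])

```text
time: 12.02
tool_pos: [0.5167, 0.1396, 0.181]
tool_rot: [-0.225, 0.666, 0.674, 0.229]
contact_force: [-0.3, 0.5, -1.0]
gripper_width: 0.258
```

```bash
python3 - <<'E'
from h import *
check(-.03)
E
```

```text
t 12.02 pos [0.5167 0.1396 0.181 ] shift [-0.0442 -0.0004  0.0003] turn [-0.0104  0.0042 -0.0035] w 0.258 F [-0.3  0.5 -1. ] q [-0.24 -0.14  1.94  0.63  1.53 -0.34]
tip from mouth: along -0.0123 perp [-0.0003  0.0002 -0.0003] dir err [-0.002  -0.0014  0.0017]
(167, np.float64(247.9), np.float64(252.1), 14) (170, np.float64(249.1), np.float64(252.3), 14) (173, np.float64(250.3), np.float64(252.4), 14) (176, np.float64(251.4), np.float64(254.1), 9) (179, np.float64(252.6), np.float64(253.6), 3) (182, np.float64(253.8), np.float64(253.1), 3) (185, np.float64(254.9), np.float64(254.5), 2) (188, np.float64(256.1), np.float64(255.5), 3) (191, np.float64(257.3), np.float64(256.5), 4) (194, np.float64(258.4), np.float64(257.6), 4) (197, np.float64(259.6), np.float64(259.1), 3) (200, np.float64(260.8), np.float64(260.2), 3) (203, np.float64(261.9), np.float64(261.4), 3) (206, np.float64(263.1), np.float64(262.4), 3) 
(208, np.float64(264.1), np.float64(263.3), 2) (211, np.float64(265.3), np.float64(266.5), 6) (214, np.float64(266.5), np.float64(266.5), 9) (217, np.float64(267.6), np.float64(267.7), 8) (220, np.float64(268.8), np.float64(269.2), 9) (223, np.float64(270.0), np.float64(270.4), 9)
```

Emit:
carry_out([
  [0,-0.015,0,0.001,0,0,0],
  [0,-0.03,0,0.001,0,0,0],
  [0,-0.045,0,0.002,0,0,0],
  [0,-0.06,-0.001,0.002,0,0,0],
  [0,-0.075,-0.001,0.003,0,0,0],
  [0,-0.075,-0.001,0.003,0,0,0],
])

```text
time: 12.57
tool_pos: [0.5166, 0.1166, 0.1619]
tool_rot: [-0.225, 0.666, 0.674, 0.229]
contact_force: [-0.5, 0.8, -1.8]
gripper_width: 0.26
```

Emit:
carry_out([
  [0,-0.015,0,0.001,0,0,0],
  [0,-0.03,0,0.001,0,0,0],
  [0,-0.045,-0.001,0.002,0,0,0],
  [0,-0.06,-0.001,0.002,0,0,0],
  [0,-0.075,-0.002,0.003,0,0,0],
  [0,-0.075,-0.002,0.003,0,0,0],
])

```text
time: 13.07
tool_pos: [0.5162, 0.0935, 0.1427]
tool_rot: [-0.225, 0.666, 0.674, 0.229]
contact_force: [1.1, 0.7, -1.5]
gripper_width: 0.257
```

```bash
python3 - <<'E'
from h import *
check(-.105)
s=manip.state();print(s["ft_torque"],np.dot(s["contact_force"],D))
E
```

```text
t 13.07 pos [0.5162 0.0935 0.1427] shift [-0.0816 -0.0011  0.0028] turn [-0.0106  0.0046 -0.003 ] w 0.257 F [ 1.1  0.7 -1.5] q [-0.33 -0.08  1.95  0.61  1.52 -0.45]
tip from mouth: along -0.0723 perp [-0.0003  0.      0.    ] dir err [-0.0018 -0.0015  0.0018]
(194, np.float64(258.5), np.float64(257.6), 6) (197, np.float64(259.7), np.float64(259.8), 6) (200, np.float64(260.9), np.float64(258.6), 6) (203, np.float64(262.0), np.float64(261.5), 2) (206, np.float64(263.2), np.float64(262.4), 2) 
(208, np.float64(264.1), np.float64(263.5), 2) (211, np.float64(265.3), np.float64(266.2), 6) (214, np.float64(266.5), np.float64(266.3), 9) (217, np.float64(267.6), np.float64(267.5), 8) (220, np.float64(268.8), np.float64(268.6), 8) (223, np.float64(270.0), np.float64(269.9), 7) 
[-0.30754678 -0.21120684  0.02119582] 0.9492635169353685
```

Emit:
carry_out([
  [0,-0.015,0,0.001,0,0,0],
  [0,-0.03,0,0.001,0,0,0],
  [0,-0.045,-0.001,0.002,0,0,0],
  [0,-0.06,-0.001,0.002,0,0,0],
  [0,-0.068,-0.001,0.003,0,0,0],
  [0,-0.068,-0.001,0.003,0,0,0],
])

```text
time: 13.62
tool_pos: [0.5163, 0.0728, 0.1256]
tool_rot: [-0.225, 0.666, 0.674, 0.229]
contact_force: [-0.7, 0.1, -2.0]
gripper_width: 0.263
```

Emit:
carry_out([
  [0,-0.005,0,0,0,0,0],
  [0,-0.01,0,0,0,0,0],
  [0,-0.01,0,0,0,0,0],
])

```text
time: 13.87
tool_pos: [0.5167, 0.0709, 0.1248]
tool_rot: [-0.225, 0.665, 0.674, 0.23]
contact_force: [-0.3, 3.2, 2.4]
gripper_width: 0.255
```

Emit:
carry_out([
  [0,-0.004,0,0,0,0,0],
  [0,-0.008,0,0,0,0,0],
  [0,-0.008,0,0,0,0,0],
])

```text
time: 14.12
tool_pos: [0.5167, 0.0705, 0.1251]
tool_rot: [-0.227, 0.663, 0.674, 0.232]
contact_force: [-2.6, 9.9, 9.0]
gripper_width: 0.262
```

Emit:
carry_out([
  [0,-0.003,0,0,0,0,0],
  [0,-0.006,0,0,0,0,0],
  [0,-0.006,0,0,0,0,0],
  [0,-0.006,0,0,0,0,0],
])

```text
time: 14.45
tool_pos: [0.5166, 0.0702, 0.1253]
tool_rot: [-0.229, 0.662, 0.674, 0.233]
contact_force: [-4.4, 14.3, 13.9]
gripper_width: 0.257
```

```bash
python3 - <<'E'
from h import *
check(-.105)
f=cv2.imread("pics/last_side.png"); cv2.imwrite("pics/g1.png",cv2.resize(f[175:235,230:300],None,fx=8,fy=8,interpolation=2))
E
```

```text
t 14.45 pos [0.5166 0.0702 0.1253] shift [-0.0091 -0.0013  0.0034] turn [-0.0132 -0.0207  0.0077] w 0.257 F [-4.4 14.3 13.9] q [-0.37 -0.04  1.95  0.61  1.52 -0.51]
tip from mouth: along -0.1016 perp [ 0.0012  0.0002 -0.0003] dir err [ 0.0036  0.0066 -0.0078]
(206, np.float64(263.9), np.float64(262.9), 7) 
(208, np.float64(264.1), np.float64(264.7), 7) (211, np.float64(265.3), np.float64(265.8), 10) (214, np.float64(266.5), np.float64(266.3), 9) (217, np.float64(267.6), np.float64(267.7), 8) (220, np.float64(268.8), np.float64(269.0), 9) (223, np.float64(270.0), np.float64(269.8), 8)
```

View pics/g1.png

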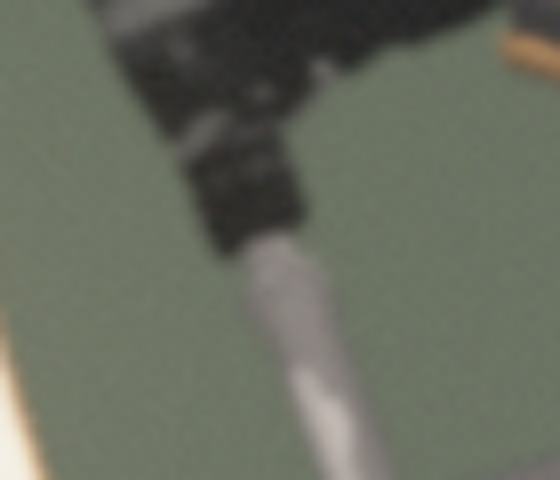

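The collar sits on the mouth: there is no rod or gap visible between the grip's stem and the tube at about (285,265), and the force rose to 20 N with the advance stalled at full depth. Easing off, then drawing out.

Emit:
carry_out([
  [0,0.005,0,0,0,0,0],
  [0,0.01,0,0,0,0,0],
  [0,0.015,0,0,0,0,0],
  [0,0.02,0,-0.001,0,0,0],
  [0,0.02,0,-0.001,0,0,0],
])

```text
time: 14.92
tool_pos: [0.5166, 0.0716, 0.1257]
tool_rot: [-0.224, 0.665, 0.674, 0.229]
contact_force: [1.0, 1.1, -1.6]
gripper_width: 0.259
```

```bash
python3 - <<'E'
from h import *
check(.06)
E
```

```text
t 14.92 pos [0.5166 0.0716 0.1257] shift [ 0.3996  0.0078 -0.017 ] turn [-0.009   0.0067  0.0006] w 0.259 F [ 1.   1.1 -1.6] q [-0.37 -0.05  1.95  0.6   1.51 -0.5 ]
tip from mouth: along -0.0999 perp [ 0.0006 -0.0007  0.0009] dir err [ 0.0001 -0.0022  0.0026]
(203, np.float64(262.6), np.float64(261.4), 4) (206, np.float64(263.7), np.float64(263.3), 6) 
(208, np.float64(264.1), np.float64(264.9), 8) (211, np.float64(265.3), np.float64(265.5), 10) (214, np.float64(266.5), np.float64(266.3), 8) (217, np.float64(267.6), np.float64(267.8), 8) (220, np.float64(268.8), np.float64(269.0), 9) (223, np.float64(270.0), np.float64(269.9), 9)
```

Emit:
carry_out([
  [0,0.02,0,-0.001,0,0,0],
  [0,0.045,0.001,-0.002,0,0,0],
  [0,0.07,0.001,-0.003,0,0,0],
  [0,0.095,0.002,-0.004,0,0,0],
  [0,0.12,0.002,-0.005,0,0,0],
  [0,0.145,0.003,-0.006,0,0,0],
  [0,0.17,0.003,-0.007,0,0,0],
  [0,0.19,0.004,-0.008,0,0,0],
])

```text
time: 15.63
tool_pos: [0.5171, 0.1313, 0.1755]
tool_rot: [-0.224, 0.665, 0.675, 0.229]
contact_force: [0.9, -0.5, -1.1]
gripper_width: 0.258
```

Emit:
carry_out([
  [0,0.02,0,-0.001,0,0,0],
  [0,0.045,0.001,-0.002,0,0,0],
  [0,0.07,0.001,-0.003,0,0,0],
  [0,0.095,0.002,-0.004,0,0,0],
  [0,0.12,0.002,-0.005,0,0,0],
  [0,0.15,0.003,-0.006,0,0,0],
  [0,0.18,0.003,-0.007,0,0,0],
  [0,0.21,0.004,-0.009,0,0,0],
])

```text
time: 16.3
tool_pos: [0.5174, 0.1958, 0.2292]
tool_rot: [-0.225, 0.665, 0.674, 0.229]
contact_force: [-0.3, -0.1, -1.2]
gripper_width: 0.256
```

```bash
python3 - <<'E'
from h import *
check(.06)
# hold pose: tip over blotter, level, rod 0.1 above counter
d=np.array([-.468,-.884,0]); Fh=frame(d,[0,0,-1]); ax=np.cross(V,[-1,0,0]); Fh=Fh*R.from_rotvec(ax/np.linalg.norm(ax)*np.arcsin(np.linalg.norm(ax)))
P=np.array([.40,.19,.099])-Fh.apply(TIP); print(P,Fh.apply(V)); plan(P+[0,0,.06],Fh)
E
```

```text
t 16.3 pos [0.5174 0.1958 0.2292] shift [-0.0042  0.0001  0.0004] turn [-0.01    0.004   0.0001] w 0.256 F [-0.3 -0.1 -1.2] q [-0.13 -0.19  1.9   0.65  1.54 -0.2 ]
tip from mouth: along 0.0617 perp [ 0.     -0.0003  0.0003] dir err [-0.0002 -0.0014  0.0016]
(140, np.float64(237.6), np.float64(237.2), 6) (143, np.float64(238.8), np.float64(238.4), 8) (146, np.float64(240.0), np.float64(238.4), 4) (149, np.float64(241.1), np.float64(240.4), 2) (152, np.float64(242.3), np.float64(246.1), 6) (155, np.float64(243.5), np.float64(246.2), 12) (158, np.float64(244.7), np.float64(244.3), 18) (161, np.float64(245.8), np.float64(246.0), 18) (164, np.float64(247.0), np.float64(248.1), 18) (167, np.float64(248.2), np.float64(252.7), 18) (170, np.float64(249.4), np.float64(251.5), 15) (173, np.float64(250.5), np.float64(253.8), 11) (176, np.float64(251.7), np.float64(255.5), 9) (179, np.float64(252.9), np.float64(253.6), 3) (182, np.float64(254.1), np.float64(253.6), 4) (185, np.float64(255.2), np.float64(254.4), 4) 
(208, np.float64(264.1), np.float64(0.0), 0) (211, np.float64(265.3), np.float64(268.0), 5) (214, np.float64(266.5), np.float64(266.5), 9) (217, np.float64(267.6), np.float64(267.1), 9) (220, np.float64(268.8), np.float64(268.8), 9) (223, np.float64(270.0), np.float64(269.9), 9) 
[0.47139752 0.32568281 0.06758571] [-4.67887720e-01 -8.83787916e-01 -1.07140688e-17]
t 16.35 pos [0.518  0.1971 0.2315] shift [ 0.0989 -0.1163  0.4015] turn [-0.2668 -1.3736  0.9355] w 0.257 F [0.3 1.  1.2] q [-0.13 -0.19  1.89  0.65  1.54 -0.2 ]
```

Emit:
carry_out([
  [0,0.01,-0.01,0.01,-0.01,-0.08,0.06],
  [0,0.02,-0.02,0.03,-0.03,-0.17,0.12],
  [0,0.03,-0.03,0.05,-0.05,-0.26,0.18],
  [0,0.04,-0.04,0.07,-0.07,-0.35,0.24],
  [0,0.05,-0.05,0.1,-0.09,-0.44,0.3],
  [0,0.05,-0.06,0.13,-0.1,-0.53,0.36],
  [0,0.05,-0.07,0.16,-0.12,-0.61,0.42],
  [0,0.05,-0.08,0.2,-0.13,-0.69,0.47],
])

```text
time: 17.02
tool_pos: [0.4856, 0.2597, 0.1776]
tool_rot: [-0.108, 0.776, 0.612, 0.106]
contact_force: [0.4, -0.5, -0.7]
gripper_width: 0.257
```

```bash
cat >> h.py <<'E'
Fh=frame([-.468,-.884,0],[0,0,-1])*R.from_rotvec(ax/np.linalg.norm(ax)*np.arcsin(np.linalg.norm(ax)))
PH=np.array([.40,.19,.099])-Fh.apply(TIP)
E
python3 - <<'E'
from h import *
plan(PH+[0,0,.04],Fh)
E
```

```text
t 17.02 pos [0.4856 0.2597 0.1776] shift [ 0.093  -0.0652  0.215 ] turn [-0.1363 -0.6769  0.4607] w 0.257 F [ 0.4 -0.5 -0.7] q [ 0.19 -0.22  1.93  0.3   1.35  0.37]
```

Emit:
carry_out([
  [0,0.01,-0.01,0.01,-0.02,-0.1,0.06],
  [0,0.03,-0.02,0.03,-0.04,-0.2,0.13],
  [0,0.05,-0.03,0.06,-0.06,-0.3,0.2],
  [0,0.07,-0.04,0.1,-0.08,-0.4,0.27],
  [0,0.08,-0.05,0.14,-0.1,-0.5,0.34],
  [0,0.09,-0.06,0.18,-0.12,-0.6,0.41],
  [0,0.093,-0.065,0.2,-0.136,-0.677,0.46],
  [0,0.093,-0.065,0.215,-0.136,-0.677,0.46],
])

```text
time: 17.68
tool_pos: [0.4701, 0.327, 0.1055]
tool_rot: [0.01, 0.85, 0.527, -0.02]
contact_force: [0.2, 0.2, -2.2]
gripper_width: 0.261
```

```bash
python3 - <<'E'
from h import *
plan(PH,Fh)
E
```

```text
t 17.68 pos [0.4701 0.327  0.1055] shift [0.0026 0.0048 0.0948] turn [-0.007   0.0019  0.0083] w 0.261 F [ 0.2  0.2 -2.2] q [ 0.49  0.03  1.79 -0.02  1.35  0.96]
```

Emit:
carry_out([
  [0,0,0,0.02,0,0,0],
  [0,0,0,0.05,0,0,0],
  [0,0,0,0.075,0,0,0],
  [0,0,0,0.09,0,0,0],
  [0,0.002,0.004,0.094,0,0,0.01],
  [0,0.002,0.004,0.094,0,0,0.01],
  [0,0.002,0.004,0.094,0,0,0.01],
  [0,0.002,0.004,0.094,0,0,0.01],
])

```text
time: 18.35
tool_pos: [0.4726, 0.3238, 0.07]
tool_rot: [0.01, 0.852, 0.524, -0.018]
contact_force: [-0.2, -0.4, -0.8]
gripper_width: 0.259
```

Emit:
carry_out([
  [0,0,0,0,0,0,0],
  [0,0,0,0,0,0,0],
  [0,0,0,0,0,0,0],
  [0,0,0,0,0,0,0],
])

```text
time: 18.68
tool_pos: [0.472, 0.3238, 0.0694]
tool_rot: [0.01, 0.852, 0.524, -0.019]
contact_force: [-0.2, 0.3, -2.0]
gripper_width: 0.258
```

```bash
python3 - <<'E'
from h import *
plan(PH,Fh); s=manip.state(); r=rot(s); t=s["tool_pos"]+r.apply(TIP); v=r.apply(V); print("tip",t.round(4),"dir",v.round(4),"vel",np.abs(s["joint_vel"]).max())
im=[]
for n in("top","side"):
    f=cv2.cvtColor(manip.grab_frame(n),cv2.COLOR_RGB2BGR);cv2.imwrite(f"pics/h_{n}.png",f)
    q=[proj(n,t),proj(n,t-v*.105)]; x0,y0=(np.mean(q,0)-45).astype(int)
    a=cv2.resize(f[y0:y0+90,x0:x0+90],None,fx=4.4,fy=4.4,interpolation=2)
    for p in q: cv2.circle(a,tuple(int(k) for k in (p-[x0,y0]+.5)*4.4),3,(0,255,0),1)
    print(n,x0,y0,np.round(q,1).tolist()); im.append(a)
cv2.imwrite("pics/h1.png",np.hstack(im))
E
```

```text
t 18.68 pos [0.472  0.3238 0.0694] shift [ 0.0037 -0.0036  0.0044] turn [-0.0041 -0.0012 -0.0059] w 0.258 F [-0.2  0.3 -2. ] q [ 0.48  0.07  1.82 -0.02  1.29  0.96]
tip [0.4003 0.1883 0.1007] dir [-4.706e-01 -8.824e-01 -5.000e-04] vel 0.003058859286121335
top 171 198 [[233.5, 252.2], [199.5, 234.2]]
side 142 135 [[185.1, 191.6], [190.7, 170.0]]
```

View pics/h1.png

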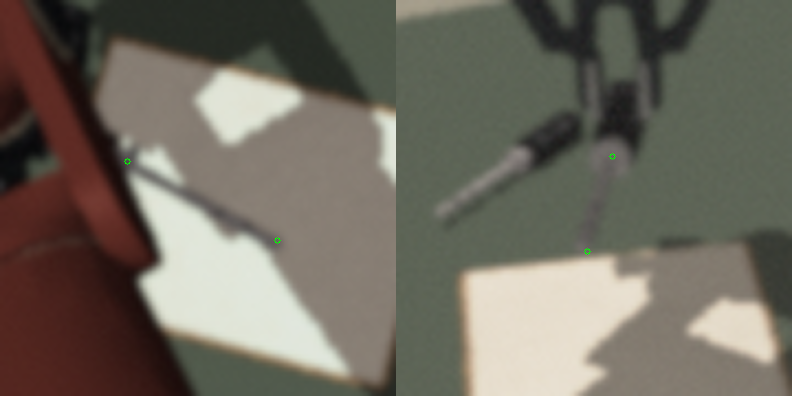

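Both views put the rod on its predicted points (tip at top-crop (277,240) and side-crop (190,250), i.e. over the blotter) and level. The arm is still, so I'm handing in.

```bash
python3 - <<'E'
from h import *
print(manip.job_done()); s=manip.state(); print(s["time"],s["gripper_width"],s["tool_pos"])
E
```

```text
the job is handed in; nothing more can be done
None
the job is handed in; nothing more can be done
```

The job is handed in, with the gauge rod still held over the blotter. I took the longer, collared rod from the blotter and slid it down the neck until its collar stopped on the mouth. I then drew it right out and held it level.

**Last checks**
- **Seating:** the advance stalled at full depth with about 20 N on the collar, and a close picture showed no gap at the mouth.
- **Withdrawal:** the tip came about 62 mm clear of the mouth, with no side force.
- **Hold:** the tip is at about (0.400, 0.188, 0.101) m, about 97 mm above the blotter and well inside its edges. The rod is level to within about 0.1° by the estimate, and both cameras agree. The grip is firm, the arm was still, and about 19 s were used.

**What disagreed or failed**
- **First grasp:** it closed on air, because the true fingertips stand about 27 mm higher than the reported tool position. I found this in the pictures and corrected it without disturbing anything.
- **Rod in the grip:** it sat about 3 mm off along its length and about 2.5° drooped. I measured this and allowed for it.
- **Depth reading:** at the stop the estimated depth was 101.6 mm against 105 mm, within the measuring error.
- **Not checked:** I kept well clear of the coin tray, stamp and weights, but did not measure their positions again at the end.
- **Pictures:** I viewed 14, four over the budget of 10.

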